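# Put the long objective away in the dry cabinet's door rack

## Robot

A 7-joint arm with a two-finger parallel gripper is mounted at the origin on the work surface. World frame = base frame: x ahead of the robot, y to its left, z up, the work surface at z = 0. Lengths are in mm, angles in rad, forces in N, time in s.
With the tool pointing down it reaches from about 425 to 825 mm from the base axis. Payload 3.6 kg.
Tool frame: the origin (TCP) lies on the centre line of the jaws, within the pads' length; the fingertips stand env.tip_reach ahead of it and the grasp point (between the pads) lies 6 mm ahead of it (env.tip_reach is the distance from the TCP to the fingertips, in mm); y points along the fingers, z is the direction in which the jaws open and shut, and the axes are right-handed (so a half turn about y gives the same grasp; the last joint's range is limited). The gripper opens to 93 mm and grips with 3 to 60 N. Pads are 15 mm wide; open, the fingers measure 128 mm over their backs; the gripper's body (75 mm by 188 mm) begins 65 mm behind the grasp point.
Start: joints at [-1.149, 0.615, -0.013, 1.423, 0.008, 1.103, -0.04], TCP at [281.99, 585.615, 243.64] pointing down, gripper open.
Joint ranges: [-3.12, 3.12], [-0.3, 2.06], [-1.34, 1.32], [0.26, 2.42], [-1.36, 4.5], [0.01, 1.98], [-2.84, 2.84]. Speed limits (rad/s): [2.79, 2.79, 3.14, 3.14, 3.14, 3.14, 3.14].

## Interface

Orientations are given as a unit quaternion [w, x, y, z].
In Python, from station import env gives the robot as it stands. The module is installed in compiled form; this text tells all that it offers.
- The arm moves only by the tool jog_arm, never from a script. Its argument "motion" is a list of rows, each a list of 3 entries, a list of its own where there are three numbers: the shift along the tool's x, y, z in mm, then the turn, a rotation vector about the tool's x, y, z in rad, then the opening, from -1 (shut) to 1 (fully open). A call has 1 to 5 rows; each row is the pose to reach, as a shift and turn from the pose commanded when the call began, along the tool's axes at that moment; what a row does not reach only later rows make up. A row lasts 1/10 s, in which the tool goes at most 50 mm and 8.59 degrees, less where a joint would pass 70% of its speed; a pose out of reach is approached as far as the arm can. A call with a gripper value outside its range is refused whole. The fingers move at their own pace and stop on an object; "newtons" is the grip in N (left out, the last holds). Time passes only in rows, so rows that repeat a pose let the fingers close. It gives the time, the measured TCP pose, the force and the opening at its end, in the units of the state.
- env.sense(): the state, without advancing time (a new reading comes with each control period).
- env.camera(name): name is "side" or "top" or "wrist"; returns a dict with "image" (384x512x3 uint8, red, green, blue), "fovy" (degrees; the focal length in pixels is half the picture's height over the tangent of half this angle, whatever the lens; pixels are square), "cx", "cy" (the principal point, pixels), "R" (3x3) and "t" (3): a world point X has camera coordinates R X + t. Camera axes: x right, y down, z forward; pixel columns grow to the right and rows downward; lengths in mm; the calibration is good to about 2 mm. A picture is of the moment at which its call begins. There is no depth.
- env.close_job(): hands the job in, once; it reports no verdict.
The state is a dict: "t": time; "joint_pos": joint angles; "joint_velocities": joint speeds; "joint_efforts": joint torques, N m; "ee_pos": TCP position; "tool_rot": TCP orientation; "force": force on the tool from outside, world axes, zero at the start; "wrist_torque": the same for the moment, N m; "gripper_width": finger opening in mm.
Only numpy, scipy, OpenCV 4.12 (cv2) and the standard library are available. Lean on these libraries where they do the work, as an engineer would, in place of code of your own. Each camera call takes 0.05 s, during which the arm holds its last target. There are 200 camera calls.

## Task

Put the long microscope objective away: swing the clear dry cabinet's door wide open (it has an upright bar handle), stand the objective upright in the empty pocket of the rack on the inside of the door, let go of it, then swing the door fully shut without slamming it. Leave the other optics and the bottle standing where they are, and never tip the objective over.

Things in the scene. Friction and masses are not known exactly. Their poses are not given: they have to be found in the camera images.
- objective: The long microscope objective, standing: black round barrel 44 mm in diameter and 48 mm high, with a bare steel neck 32 mm in diameter on top, 75 mm high in all, about 0.2 kg. Origin at the centre of its underside, z up along its axis.
- short_objective: The short objective (leave alone): same 44 mm black barrel and 32 mm steel neck but only 40 mm high in all. Origin at the centre of its underside.
- eyepiece: The eyepiece (leave alone): top-heavy, steel tube 30 mm in diameter and 40 mm high below, black head 46 mm wide above it, 72 mm high in all. Origin at the centre of its underside.
- cleaner: Small clear bottle (leave alone), 44 mm in diameter and 110 mm high. Origin at the centre of its underside.
- cabinet: Clear acrylic dry cabinet with aluminium trims, fixed to the table, 200 mm deep (x), 240 mm wide (y), 232 mm high; its open front faces its own -x, where a door 10 mm thick covers it all. Origin at the centre of its underside.
- door (a joint): Door angle in rad: 0 shut, 1.57 square to the front, stop at 1.9. Hinged on the vertical edge at the cabinet's +y side, its free edge swings out to -x (clockwise seen from above). A light hinge with some friction: the door stays where it is left.
- door_hinge (a point): On the door's vertical hinge line, level with point door_handle. Turns with the door: +x from the door's outer to its inner side (into the cabinet when shut), -y along the door from hinge to free edge, z up. Outer face at x = 0, inner face at x = 10 mm, free edge at y = -240 mm; the door spans 12 to 232 mm above the table.
- door_handle (a point): Point on the door's bar handle near its top: upright round steel bar 11 mm thick, its axis 35 mm out from the outer face, 205 mm from the hinge line. The bar ends 28 mm above and 72 mm below this point; a thin stub joins it to the door 16 mm above and 60 mm below. The point is 202 mm above the table, 30 mm below the cabinet's top. Axes as point door_hinge.
- pocket (a point): Floor centre of the empty pocket of the white rack on the door's inner face, 130 mm above the table: 64 mm (x, off the panel) by 70 mm (y, along the door) inside, walls 30 mm high, 4 mm thick; the panel is one wall and rises 102 mm. The smaller pocket nearer the hinge holds a fixed canister 46 mm wide, 55 mm high, 68 mm from this point. Turns with the door, axes as point door_hinge.

How it is judged (in metres and radians):
On the way, in this order (a step that is already met when the one before it is completed fails the run):
1. the door is swung open beyond 0.9 rad (value of joint door above 0.9 rad), for 0.1 s.
2. with the door open, the objective stands upright in the empty pocket, let go (value of joint door above 0.5 rad and horizontal distance between objective and pocket below 0.02 m and z of objective in the frame of pocket between -0.006 and 0.008 m and angle between objective's own z axis and vertical below 0.12 rad and contact force between the fingers and objective below 0.1 N), for 0.2 s.
At the end, for the whole second after the job is handed in: The door is shut to within 0.06 rad, and the long objective stands released and at rest in the door rack's empty pocket: within 20 mm of the pocket's centre, its underside on the pocket floor (within 8 mm), upright within 0.12 rad (value of joint door below 0.06 rad and horizontal distance between objective and pocket below 0.02 m and z of objective in the frame of pocket between -0.006 and 0.008 m and angle between objective's own z axis and vertical below 0.12 rad and contact force between the fingers and objective below 0.1 N and linear speed of objective below 0.02 m/s); the robot touches nothing.
It fails at once if the short objective moved more than 30 mm or tipped over (distance of short_objective from where it was at the start of the episode above 0.03 m or angle between short_objective's own z axis and vertical above 0.5 rad).
It fails at once if the eyepiece moved more than 30 mm or tipped over (distance of eyepiece from where it was at the start of the episode above 0.03 m or angle between eyepiece's own z axis and vertical above 0.5 rad).
It fails at once if the bottle moved more than 30 mm or tipped over (distance of cleaner from where it was at the start of the episode above 0.03 m or angle between cleaner's own z axis and vertical above 0.5 rad).
It fails at once if the objective tipped over (angle between objective's own z axis and vertical above 0.8 rad).
It fails at once if the door slammed (still turning faster than 2 rad/s within 0.1 rad of shut) (value of joint door below 0.1 rad and velocity of joint door below -2 rad/s).
It also fails if it takes over 72 s, if anything falls off the work surface, if the arm or the gripper's body presses on something with over 40 N, if the wrist force passes 120 N, or if a joint passes its speed limit or range.

## Working session

There is one attempt and no reset: what is moved stays moved. The work goes in short steps, Python scripts to look and compute and a tool call to move; the robot and the scene stay as the last step left them, time stands still between calls to the robot, and variables do not carry over. Pictures are saved under pics/ and viewed, about 8 in all and at most 12, crops included, and the job is handed in when it is done.

Besides the shell and the picture viewer there is one more tool, called after "Call:" as name(argument=value, ...), one argument or row to a line, values as JSON. jog_arm: Moves the arm, as the interface text tells. Its arguments: {"type":"object","properties":{"motion":{"type":"array","items":{"type":"array"}},"newtons":{"type":"number"}},"required":["motion"]}

```bash
mkdir -p pics
python3 - <<'E'
from station import env
import cv2,numpy as np
s=env.sense();print(s, env.tip_reach)
for n in("side","top"):
    c=env.camera(n);cv2.imwrite(f"pics/{n}0.png",cv2.resize(c["image"][:,:,::-1],(800,600),interpolation=cv2.INTER_CUBIC))
    print(n,c["fovy"],c["cx"],c["cy"],c["R"],c["t"])
E
```

```text
{'t': 0.0, 'joint_pos': array([-1.14850446,  0.61590488, -0.01263112,  1.42490144,  0.00805904,
        1.10338981, -0.04037041]), 'joint_velocities': array([-0.00021083,  0.00070564,  0.00077173,  0.00094025,  0.00076568,
        0.00235987,  0.00123351]), 'joint_efforts': array([ 3.39249564e-04, -4.58934546e+01,  2.09565405e-01, -1.65734822e+01,
       -6.09421078e-02,  2.05902866e-02,  2.46356822e-04]), 'ee_pos': array([281.67744603, 584.9853057 , 242.48950325]), 'tool_rot': array([-0.68850524,  0.69026514, -0.15751643,  0.15710873]), 'force': array([-0.4900451 , -0.70750843, -0.37621919]), 'wrist_torque': array([-0.03011457,  0.00543044,  0.02150626]), 'gripper_width': 92.84035877642327} 25.0
side 51.85568567381678 246.57919987351042 194.36740745787745 [[ 0.72743825 -0.68616153 -0.00399384]
 [-0.45810527 -0.48131326 -0.74731326]
 [ 0.51085533  0.54545385 -0.66445988]] [-469.05476536  372.56722561  697.79120706]
top 43.48155182845906 247.99121359889216 184.09037832128914 [[ 0.01364062 -0.99969201  0.02073228]
 [-0.99011715 -0.01639847 -0.13928072]
 [ 0.1395778  -0.01862751 -0.99003589]] [ -68.44462871  611.75761907 1352.73526068]
```

View pics/top0.png

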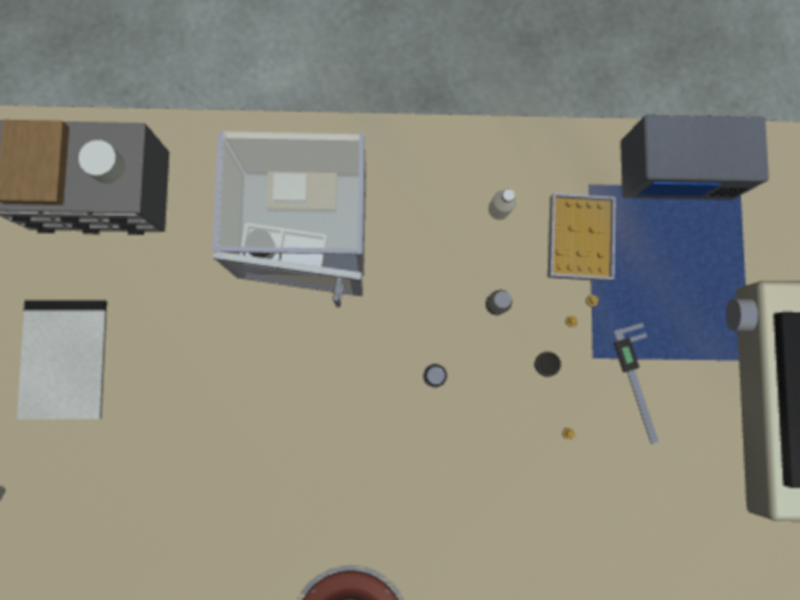

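View pics/side0.png

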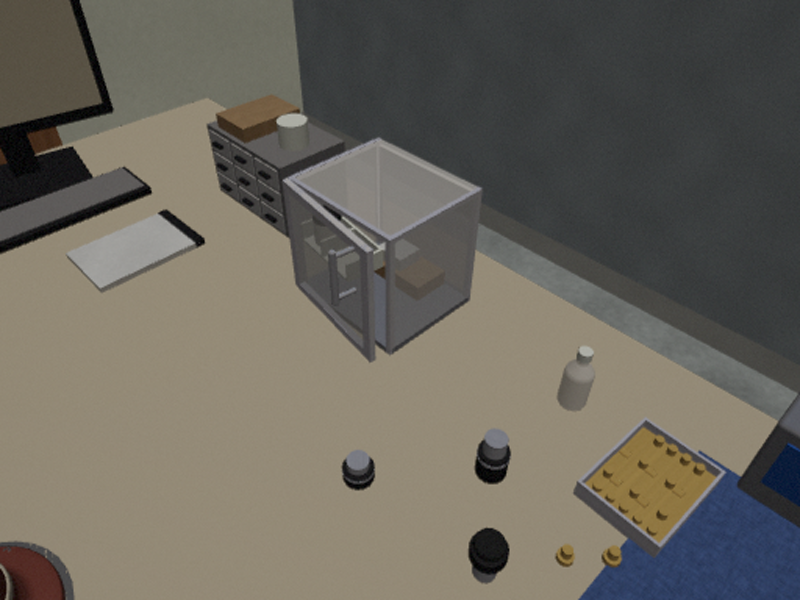

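The top view shows the door slightly ajar, with the handle at (338,285). The long objective is at (502,297), the short one at (435,375), the eyepiece at (547,364) and the bottle at (507,195). The side view agrees: long neck top at (496,437), handle bar from (333,252) to (335,303).

```bash
cat > h.py <<'E'
from station import env
import numpy as np, cv2
from scipy.optimize import least_squares
from scipy.spatial.transform import Rotation as Ro
def cal(c):
    f=192/np.tan(np.radians(c["fovy"]/2)); return f,c["cx"],c["cy"],np.array(c["R"]),np.array(c["t"])
def proj(k,X):
    f,cx,cy,R,t=k; p=R@np.asarray(X,float)+t; return np.array([cx+f*p[0]/p[2],cy+f*p[1]/p[2]])
def onplane(k,uv,z):
    f,cx,cy,R,t=k; d=R.T@np.array([(uv[0]-cx)/f,(uv[1]-cy)/f,1]); o=-R.T@t; return o+d*(z-o[2])/d[2]
def tri(obs):
    return least_squares(lambda X:np.concatenate([proj(k,X)-uv for k,uv in obs]),[500,0,100])
def rot(): 
    q=env.sense()["tool_rot"]; return Ro.from_quat([q[1],q[2],q[3],q[0]]).as_matrix()
def shift(target):  # mm in tool axes to world TCP target
    return rot().T@(np.asarray(target)-env.sense()["ee_pos"])
E
python3 - <<'E'
from h import *
T=cal(env.camera("top"));S=cal(env.camera("side"));sc=.64
P=lambda a,b:np.array([a,b])*sc
for n,a,b,z in [("long",(503,296),(496,437),75),("short",(436,375),(358,458),40),("eyep",(547,363),(488,540),72),("bottle",(508,195),(585,352),110)]:
    print(n,onplane(T,P(*a),z).round(1),onplane(S,P(*b),z).round(1),tri([(T,P(*a)),(S,P(*b))]).x.round(1))
# cabinet
obs=[(T,(220,133),'bl'),(T,(364,136),'br'),(T,(363,250),'fr'),(S,(378,141),'bl'),(S,(480,189),'br'),(S,(387,236),'fr'),(S,(286,181),'hl'),
 (T,(217,257),'hl'),(T,(361,276),'fe'),(S,(369,251),'fe'),(S,(371,358),'feb'),(S,(332,252),'ht'),(S,(334,303),'hb'),(T,(338,280),'ht')]
def pts(p):
    x,y,a,th=p
    c,s=np.cos(a),np.sin(a); W=lambda u,v,z:np.array([x+c*u-s*v,y+s*u+c*v,z])
    hx,hy=-110,120
    def D(u,v,z):
        # door frame turned by -th (clockwise)
        C,Sn=np.cos(-th),np.sin(-th); return W(hx+C*u-Sn*v,hy+Sn*u+C*v,z)
    return dict(bl=W(100,120,232),br=W(100,-120,232),fr=W(-100,-120,232),hl=D(0,0,232),fe=D(0,-240,232),feb=D(0,-240,12),ht=D(-35,-205,230),hb=D(-35,-205,130),H=D(-35,-205,202),pk=D(10+32,0,130),hinge=D(0,0,202))
f=lambda p:np.concatenate([proj(k,pts(p)[n])-P(*uv) for k,uv,n in obs])
r=least_squares(f,[600,250,0,.15],loss='soft_l1');print(r.x,(r.fun.reshape(-1,2)/sc).round(1).tolist())
q=pts(r.x);print({k:q[k].round(0) for k in('H','hinge','fe','fr','bl')})
print(rot().round(2),env.sense()["ee_pos"])
E
```

```text
long [ 596.4 -268.7   75. ] [ 591.9 -266.9   75. ] [ 594.5 -267.    73. ]
short [ 453.  -150.4   40. ] [ 455.  -148.5   40. ] [ 453.2 -150.3   43.7]
eyep [ 476.5 -347.7   72. ] [ 476.1 -349.7   72. ] [ 477.1 -348.8   69.3]
bottle [ 775.7 -273.1  110. ] [ 773.6 -274.5  110. ] [ 776.4 -273.5  107.2]
[ 7.40072788e+02  1.05724352e+02 -3.51208049e-03  1.08783023e-01] [[-1.4, -1.4], [0.7, -1.0], [-0.9, 4.4], [-0.2, -3.0], [1.8, 0.6], [1.8, 5.4], [-4.6, -1.1], [-4.7, 0.4], [-0.3, 0.4], [-0.1, 0.6], [0.9, 3.6], [1.6, -2.2], [3.6, 0.9], [-1.8, 15.3]]
{'H': array([573.,  26., 202.]), 'hinge': array([630., 226., 202.]), 'fe': array([604., -12., 232.]), 'fr': array([640., -14., 232.]), 'bl': array([840., 225., 232.])}
[[ 0.9  -0.    0.43]
 [-0.43 -0.    0.9 ]
 [ 0.   -1.   -0.  ]] [281.8430183  585.23068177 242.91604865]
```

Call:
jog_arm(
  motion=[
    [[0,-50,0],[0,0,0],1],
    [[20,-70,-15],[0,0,0],1],
    [[60,-70,-45],[0,0,0],1],
    [[100,-70,-75],[0,0,0],1],
    [[130,-70,-100],[0,0,0],1],
  ],
)

```text
t: 0.7
ee_pos: [357.6, 436.0, 313.8]
tool_rot: [-0.689, 0.69, -0.158, 0.159]
force: [0.1, 0.2, -0.4]
gripper_width: 93.1
```

Call:
jog_arm(
  motion=[
    [[38,0,-30],[0,0,0],1],
    [[76,0,-60],[0,0,0],1],
    [[114,0,-90],[0,0,0],1],
    [[152,0,-118],[0,0,0],1],
    [[190,0,-145],[0,0,0],1],
  ],
)

```text
t: 1.2
ee_pos: [464.5, 224.1, 313.8]
tool_rot: [0.689, -0.689, 0.157, -0.157]
force: [0.7, -0.3, -0.8]
gripper_width: 92.8
```

Call:
jog_arm(
  motion=[
    [[35,0,-26],[0,-0.1,0],1],
    [[70,0,-52],[0,-0.2,0],1],
    [[105,0,-80],[0,-0.3,0],1],
    [[140,0,-105],[0,-0.34,0],1],
    [[170,0,-130],[0,-0.34,0],1],
  ],
)

```text
t: 1.7
ee_pos: [561.5, 32.9, 313.5]
tool_rot: [-0.706, 0.706, -0.039, 0.039]
force: [0.4, 1.2, -0.3]
gripper_width: 93.1
```

Run:
```python
from h import *
s=env.sense();print(s["t"],s["ee_pos"],s["joint_pos"].round(2));print(rot().round(3))
c=env.camera("wrist");cv2.imwrite("pics/w1.png",cv2.resize(c["image"][:,:,::-1],(800,600)));k=cal(c)
for z in(202,230,130):print(z,proj(k,[573,26,z])/.64)
```

```text
1.7 [561.5327844   32.88746004 313.50659027] [-0.14  0.42  0.06  1.58 -0.03  1.15  1.39]
[[ 0.994  0.     0.109]
 [-0.109 -0.     0.994]
 [ 0.    -1.    -0.   ]]
202 [380.32885861 324.92249044]
230 [379.20229329 342.75236177]
130 [382.39521244 292.21881835]
```

View pics/w1.png

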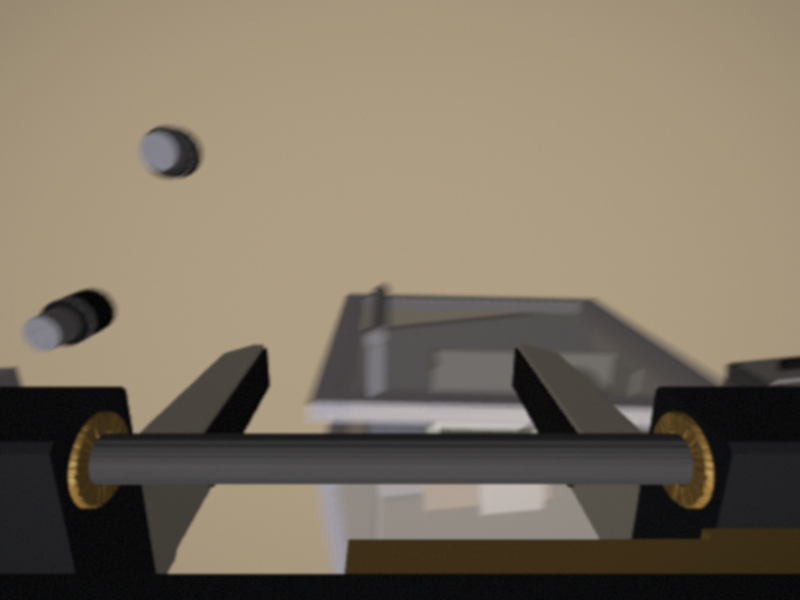

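The handle is visible around (378,290–390), near the predicted (380,292–343). The door's top edge lies along row 408.

Run:
```python
from h import *
c=env.camera("wrist");k=cal(c)
im=cv2.resize(c["image"][160:280,180:340,::-1],(800,600),interpolation=cv2.INTER_CUBIC)
for X,col in [((573,26,230),(0,0,255)),((573,26,130),(0,0,255)),((604,-12,232),(0,255,0)),((604,-12,12),(0,255,0)),((630,226,12),(0,255,0)),((573,26,202),(255,0,0))]:
    p=(proj(k,X)-[180,160])*5; print(X,p); cv2.circle(im,tuple(int(v) for v in p),5,col,1)
cv2.imwrite("pics/w2.png",im)
```

```text
(573, 26, 230) [373.27731082 276.84923594]
(573, 26, 130) [369.59227227 118.98569206]
(604, -12, 232) [164.63361234 484.12287937]
(604, -12, 12) [255.14635733 134.49010367]
(630, 226, 12) [1046.59424603  126.34023394]
(573, 26, 202) [371.97620393 221.11105528]
```

View pics/w2.png

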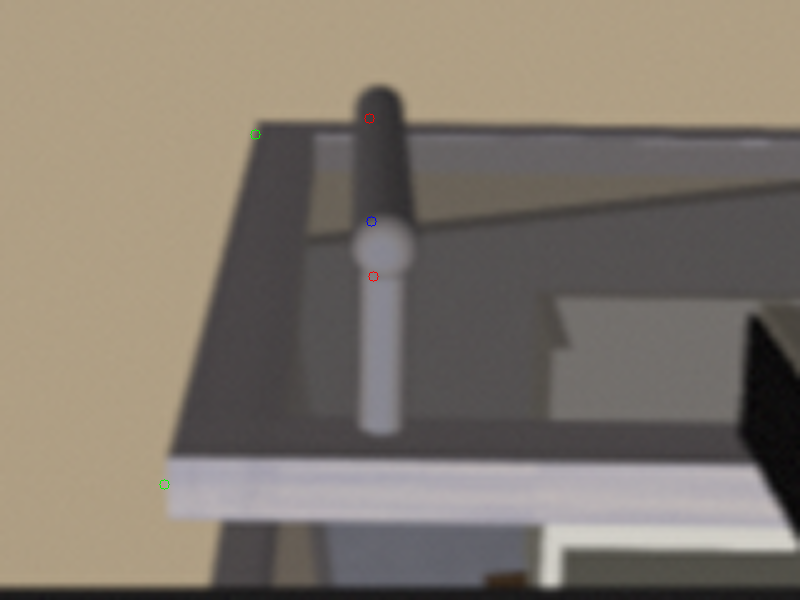

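The crop shows the bar top at (384,245) and the outer top free corner at (170,458), both slightly nearer the robot than modelled.

Run:
```python
from h import *
k=cal(env.camera("wrist"))
u=lambda a,b:np.array([a,b])/5+[180,160]
for n,p,z in[("bar",(384,245),230),("free",(170,458),232),("edge2",(735,463),232),("freebot",(257,122),12),("bot2",(800,129),12),("inner",(170,518),232),("rackcorner",(545,526),160)]:
    print(n,onplane(k,u(*p),z).round(1))
H=onplane(k,u(384,245),230)
print("shift",shift([H[0],H[1],225]).round(1))
```

```text
bar [566.4  31.8 230. ]
free [597.8  -6.8 232. ]
edge2 [609.6  84.1 232. ]
freebot [598.2  -6.8  12. ]
bot2 [620.1 156.3  12. ]
inner [608.6  -8.5 232. ]
rackcorner [658.9  57.6 160. ]
shift [ 5.  88.2  1.2]
```

Call:
jog_arm(
  motion=[
    [[5,30,1],[0,0.02,0],1],
    [[5,65,1],[0,0.02,0],1],
    [[5,88,1],[0,0.02,0],1],
    [[5,88,1],[0,0.02,0],1],
    [[5,88,1],[0,0.02,0],0],
  ],
  newtons=30,
)

```text
t: 2.35
ee_pos: [565.9, 36.9, 226.1]
tool_rot: [0.706, -0.705, 0.045, -0.045]
force: [0.7, 0.4, 1.2]
gripper_width: 88.7
```

Call:
jog_arm(
  motion=[
    [[0,0,0],[0,0,0],-1],
    [[0,0,0],[0,0,0],-1],
    [[0,0,0],[0,0,0],-1],
    [[0,0,0],[0,0,0],-1],
    [[0,0,0],[0,0,0],-1],
  ],
  newtons=30,
)

```text
t: 2.85
ee_pos: [566.0, 35.6, 225.9]
tool_rot: [0.706, -0.706, 0.045, -0.046]
force: [0.4, -0.5, -0.8]
gripper_width: 49.6
```

Run:
```python
from h import *
s=env.sense();print(s["t"],s["ee_pos"],s["force"],s["gripper_width"]);print(rot().round(3))
h=np.array([629,231]);r=s["ee_pos"][:2]-h;print(r,np.hypot(*r))
# arc rows in the current tool frame; step 0.1 rad, 5 rows
R=rot();
M=Ro.from_euler('z',0)
r0=np.array([r[0],r[1],0])
for base in (0,):
  for i in range(1,6):
    a=0.1*i; d=Ro.from_euler('z',-a).apply(r0)-r0
    print(i,(R.T@d).round(1), (0,round(a,2),0))
```

```text
2.85 [565.96724018  35.59250893 225.93464045] [ 0.40335868 -0.48697076 -0.75230682] 49.565293751228516
[[ 0.992  0.     0.129]
 [-0.129  0.     0.992]
 [ 0.    -1.     0.   ]]
[ -63.03275982 -195.40749107] 205.32222572998225
1 [-20.   -0.    4.7] (0, 0.1, 0)
2 [-39.4  -0.   11.5] (0, 0.2, 0)
3 [-58.   -0.   20.1] (0, 0.3, 0)
4 [-75.7  -0.   30.5] (0, 0.4, 0)
5 [-92.2  -0.   42.6] (0, 0.5, 0)
```

Call:
jog_arm(
  motion=[
    [[0,0,-1.5],[0,0,0],-1],
    [[0,0,-3],[0,0,0],-1],
    [[0,0,-3],[0,0,0],-1],
    [[0,0,-3],[0,0,0],-1],
    [[0,0,-3],[0,0,0],-1],
  ],
  newtons=30,
)

```text
t: 3.35
ee_pos: [564.8, 29.0, 225.6]
tool_rot: [-0.704, 0.708, -0.047, 0.046]
force: [-0.3, -2.5, 0.9]
gripper_width: 10.2
```

Call:
jog_arm(
  motion=[
    [[0,0,0],[0,0,0],-1],
    [[0,0,0],[0,0,0],-1],
    [[0,0,0],[0,0,0],-1],
    [[0,0,0],[0,0,0],-1],
  ],
  newtons=30,
)

```text
t: 3.75
ee_pos: [564.8, 29.0, 225.5]
tool_rot: [-0.704, 0.707, -0.047, 0.046]
force: [-1.3, -5.4, 0.2]
gripper_width: 10.3
```

Call:
jog_arm(
  motion=[
    [[-20.5,0,4.5],[0,0.1,0],-1],
    [[-40,0,11],[0,0.2,0],-1],
    [[-59,0,20],[0,0.3,0],-1],
    [[-77,0,30.5],[0,0.4,0],-1],
    [[-93,0,42],[0,0.5,0],-1],
  ],
  newtons=30,
)

```text
t: 4.25
ee_pos: [477.5, 85.9, 225.5]
tool_rot: [-0.672, 0.672, -0.221, 0.22]
force: [0.6, -0.4, -2.6]
gripper_width: 10.6
```

Call:
jog_arm(
  motion=[
    [[0,0,0],[0,0,0],-1],
    [[0,0,0],[0,0,0],-1],
  ],
)

```text
t: 4.45
ee_pos: [477.9, 85.5, 225.5]
tool_rot: [-0.672, 0.673, -0.219, 0.218]
force: [-2.1, -1.9, 2.0]
gripper_width: 10.2
```

Run:
```python
from h import *
s=env.sense();print(s["t"],s["ee_pos"],s["force"],s["wrist_torque"],s["gripper_width"]);print(rot().round(3))
h=np.array([629,231]);r=s["ee_pos"][:2]-h;print(r,np.hypot(*r))
```

```text
4.45 [477.90213238  85.4601015  225.52402772] [-2.14405122 -1.91297985  2.00616761] [-0.46671604  0.5497681  -0.0302429 ] 10.172882031097382
[[ 0.81  -0.002  0.587]
 [-0.587 -0.001  0.81 ]
 [-0.001 -1.    -0.002]]
[-151.09786762 -145.5398985 ] 209.79139080108533
```

Call:
jog_arm(
  motion=[
    [[-20.5,0,4.5],[0,0.1,0],-1],
    [[-40,0,11],[0,0.2,0],-1],
    [[-59,0,20],[0,0.3,0],-1],
    [[-77,0,30.5],[0,0.4,0],-1],
    [[-93,0,42],[0,0.5,0],-1],
  ],
)

```text
t: 4.95
ee_pos: [429.2, 175.2, 225.5]
tool_rot: [0.597, -0.596, 0.379, -0.38]
force: [2.6, 0.4, -3.7]
gripper_width: 10.4
```

Call:
jog_arm(
  motion=[
    [[-20.5,0,4.5],[0,0.1,0],-1],
    [[-40,0,11],[0,0.2,0],-1],
    [[-59,0,20],[0,0.3,0],-1],
    [[-68,0,25],[0,0.35,0],-1],
    [[-68,0,25],[0,0.35,0],-1],
  ],
)

```text
t: 5.45
ee_pos: [423.8, 249.0, 225.5]
tool_rot: [0.525, -0.522, 0.475, -0.476]
force: [2.7, 0.5, -2.5]
gripper_width: 10.0
```

Call:
jog_arm(
  motion=[
    [[0,0,0],[0,0,0],-1],
    [[0,0,0],[0,0,0],-0.3],
    [[0,0,0],[0,0,0],-0.3],
    [[0,0,0],[0,0,0],-0.3],
    [[0,0,0],[0,0,0],-0.3],
  ],
)

```text
t: 5.95
ee_pos: [421.4, 246.8, 225.8]
tool_rot: [-0.522, 0.523, -0.477, 0.476]
force: [0.3, 0.8, -0.1]
gripper_width: 31.9
```

Run:
```python
from h import *
s=env.sense();print(s["t"],s["ee_pos"],s["force"],s["joint_pos"].round(2),s["gripper_width"]);print(rot().round(3))
c=env.camera("top");cv2.imwrite("pics/t3.png",cv2.resize(c["image"][100:292,100:356,::-1],(800,600),interpolation=cv2.INTER_CUBIC))
```

```text
5.95 [421.35529448 246.77836592 225.81219847] [ 0.30585878  0.77721197 -0.14214188] [-0.84  0.41  0.38  1.91 -0.19  0.86 -0.27] 31.922284961904975
[[ 0.092 -0.001  0.996]
 [-0.996  0.     0.092]
 [-0.    -1.    -0.001]]
```

View pics/t3.png

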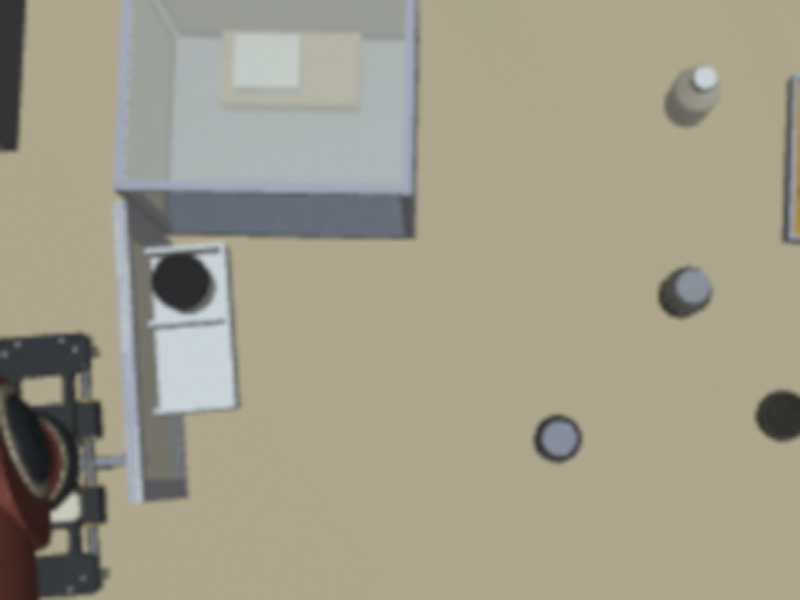

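The top view shows the door at about 1.5 rad. The empty pocket lies between the divider (row 322) and the end wall (row 410), columns 155–235. The canister is at (183,280).

Call:
jog_arm(
  motion=[
    [[0,-30,0],[0,0,0],0.2],
    [[0,-65,0],[0,0,0],0.2],
    [[0,-95,0],[0,0,0],0.2],
    [[35,-95,9],[0,0,0],0.2],
    [[75,-95,18],[0,0,0],0.2],
  ],
)

```text
t: 6.5
ee_pos: [446.7, 175.1, 321.7]
tool_rot: [0.525, -0.523, 0.475, -0.475]
force: [1.4, -0.4, -1.1]
gripper_width: 55.5
```

Call:
jog_arm(
  motion=[
    [[45,0,11],[0,0,0],0.2],
    [[90,0,21],[0,0,0],0.2],
    [[135,0,32],[0,0,0],0.2],
    [[180,0,42],[0,0,0],0.2],
    [[225,0,53],[0,0,0],0.2],
  ],
)

```text
t: 7.0
ee_pos: [520.0, -46.7, 320.9]
tool_rot: [0.523, -0.522, 0.476, -0.476]
force: [1.2, 0.4, -0.1]
gripper_width: 55.9
```

Call:
jog_arm(
  motion=[
    [[45,0,11],[0,0,0],0.2],
    [[90,0,21],[0,0,0],0.2],
    [[135,0,32],[0,0,0],0.2],
    [[180,0,42],[0,0,0],0.2],
    [[228,0,53],[0,0,0],0.2],
  ],
)

```text
t: 7.5
ee_pos: [594.1, -268.3, 320.6]
tool_rot: [0.523, -0.522, 0.476, -0.476]
force: [1.1, 0.0, 0.7]
gripper_width: 56.0
```

Call:
jog_arm(
  motion=[
    [[0,50,0],[0,0,0],0.2],
    [[0,95,0],[0,0,0],0.2],
    [[0,130,0],[0,0,0],0.2],
    [[0,130,0],[0,0,0],0.2],
    [[0,130,0],[0,0,0],0.2],
  ],
)

```text
t: 8.0
ee_pos: [593.9, -267.4, 191.2]
tool_rot: [-0.522, 0.523, -0.476, 0.476]
force: [0.1, 0.7, 0.8]
gripper_width: 56.3
```

Run:
```python
from h import *
s=env.sense();print(s["t"],s["ee_pos"],s["force"],s["joint_pos"].round(2),s["gripper_width"]);print(rot().round(3))
c=env.camera("wrist");cv2.imwrite("pics/w4.png",cv2.resize(c["image"][:,:,::-1],(800,600),interpolation=cv2.INTER_CUBIC));k=cal(c)
print(proj(k,[595,-267,75])/.64,proj(k,[595,-267,0])/.64)
T=cal(env.camera("top"));u=lambda a,b:np.array([a,b])/3.125+100
for n,p,z in[("hinge",(118,200),232),("free",(132,500),232),("freein",(142,499),232),("div_out",(224,320),160),("end_out",(238,409),160),("end_in",(157,412),160),("rack0",(227,246),160),("short",(558,438),40),("obj",(692,285),75)]:print(n,onplane(T,u(*p),z).round(1))
```

```text
8.0 [ 593.92081327 -267.41956762  191.18866016] [0.0811978  0.74897154 0.8433018 ] [ 0.13  0.7   0.47  1.49 -0.35  1.03  0.77] 56.28569627481089
[[ 0.092 -0.     0.996]
 [-0.996 -0.     0.092]
 [ 0.    -1.    -0.   ]]
[393.69402834 300.52426162] [392.92216667 272.07344529]
hinge [632.4 221.4 232. ]
free [394.9 199.8 232. ]
freein [395.8 192.  232. ]
div_out [544.3 143.3 160. ]
end_out [469.8 128.9 160. ]
end_in [466.3 196.2 160. ]
rack0 [607.4 143.  160. ]
short [ 452.5 -149.    40. ]
obj [ 591.4 -267.3   75. ]
```

View pics/w4.png

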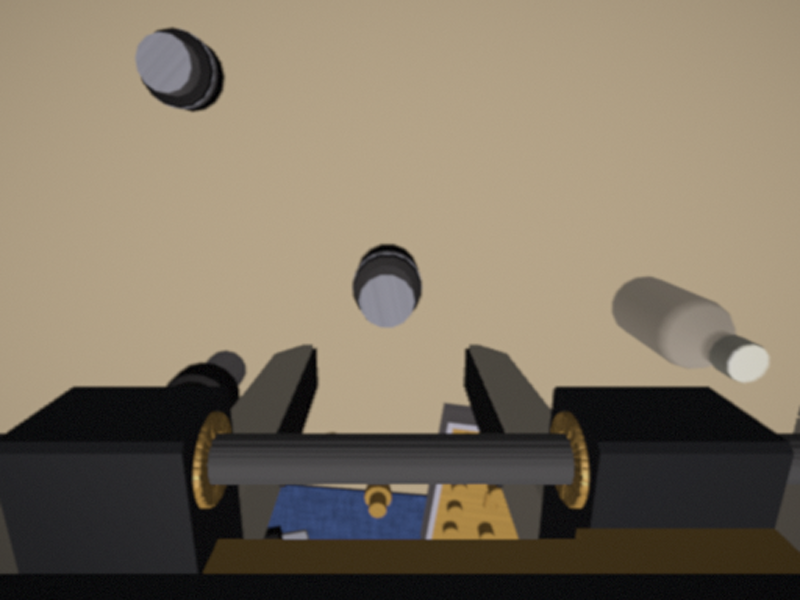

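The neck top is at (387,300), about 4 mm to tool −z of the TCP. Descending to grip the neck.

Call:
jog_arm(
  motion=[
    [[0,40,-3],[0,0,0],0.2],
    [[0,80,-3],[0,0,0],0.2],
    [[0,105,-3],[0,0,0],0.2],
    [[0,115,-3],[0,0,0],0.2],
    [[0,115,-3],[0,0,0],-0.2],
  ],
  newtons=20,
)

```text
t: 8.6
ee_pos: [591.2, -267.8, 76.3]
tool_rot: [0.523, -0.522, 0.476, -0.477]
force: [-0.3, -0.1, 0.8]
gripper_width: 51.6
```

Call:
jog_arm(
  motion=[
    [[0,0,0],[0,0,0],-1],
    [[0,0,0],[0,0,0],-1],
    [[0,0,0],[0,0,0],-1],
    [[0,0,0],[0,0,0],-1],
    [[0,0,0],[0,0,0],-1],
  ],
  newtons=20,
)

```text
t: 9.1
ee_pos: [591.7, -268.3, 77.6]
tool_rot: [0.523, -0.522, 0.475, -0.478]
force: [-2.0, 0.5, 5.9]
gripper_width: 31.7
```

Gripped, width 31.7 mm. The pocket works out at about (505,175). Next I lift, carry, and hover above it for a side-camera check.

Call:
jog_arm(
  motion=[
    [[0,-20,0],[0,0,0],-1],
    [[0,-55,0],[0,0,0],-1],
    [[0,-95,0],[0,0,0],-1],
    [[0,-140,0],[0,0,0],-1],
    [[0,-180,0],[0,0,0],-1],
  ],
)

```text
t: 9.6
ee_pos: [590.3, -267.3, 257.3]
tool_rot: [-0.522, 0.522, -0.477, 0.476]
force: [0.1, 0.3, -2.8]
gripper_width: 31.9
```

Call:
jog_arm(
  motion=[
    [[-20,0,-2],[0,0,0],-1],
    [[-55,0,-5],[0,0,0],-1],
    [[-95,0,-10],[0,0,0],-1],
    [[-135,0,-14],[0,0,0],-1],
    [[-175,0,-18],[0,0,0],-1],
  ],
)

```text
t: 10.1
ee_pos: [555.6, -93.2, 255.2]
tool_rot: [-0.522, 0.523, -0.477, 0.476]
force: [1.6, 0.4, -2.5]
gripper_width: 31.6
```

Call:
jog_arm(
  motion=[
    [[-40,0,-4],[0,0,0],-1],
    [[-80,0,-8],[0,0,0],-1],
    [[-120,0,-12],[0,0,0],-1],
    [[-160,0,-16],[0,0,0],-1],
    [[-190,0,-19],[0,0,0],-1],
  ],
)

```text
t: 10.6
ee_pos: [518.8, 95.8, 255.2]
tool_rot: [-0.523, 0.523, -0.476, 0.475]
force: [0.1, -1.0, -2.2]
gripper_width: 31.5
```

Call:
jog_arm(
  motion=[
    [[-20,0,-2],[0,0,0],-1],
    [[-40,0,-4],[0,0,0],-1],
    [[-60,0,-6],[0,0,0],-1],
    [[-75,0,-8],[0,0,0],-1],
    [[-84,0,-8],[0,0,0],-1],
  ],
)

```text
t: 11.1
ee_pos: [503.7, 176.9, 255.3]
tool_rot: [-0.523, 0.523, -0.476, 0.476]
force: [0.8, -0.3, -1.9]
gripper_width: 31.5
```

Run:
```python
from h import *
s=env.sense();print(s["t"],s["ee_pos"],s["force"],s["joint_pos"].round(2),s["gripper_width"]);print(rot().round(3))
c=env.camera("side");k=cal(c);print(proj(k,[505,175,145]))
r0,c0=60,170
cv2.imwrite("pics/s5.png",cv2.resize(c["image"][r0:r0+150,c0:c0+200,::-1],(800,600),interpolation=cv2.INTER_CUBIC))
```

```text
11.1 [503.6650616  176.88300745 255.29677386] [ 0.82450218 -0.25686612 -1.86281609] [-0.72  0.46  0.5   1.75 -0.26  1.   -0.02] 31.471503640794715
[[ 0.094 -0.001  0.996]
 [-0.996  0.     0.094]
 [-0.    -1.    -0.001]]
[154.61722419 173.12337174]
```

View pics/s5.png

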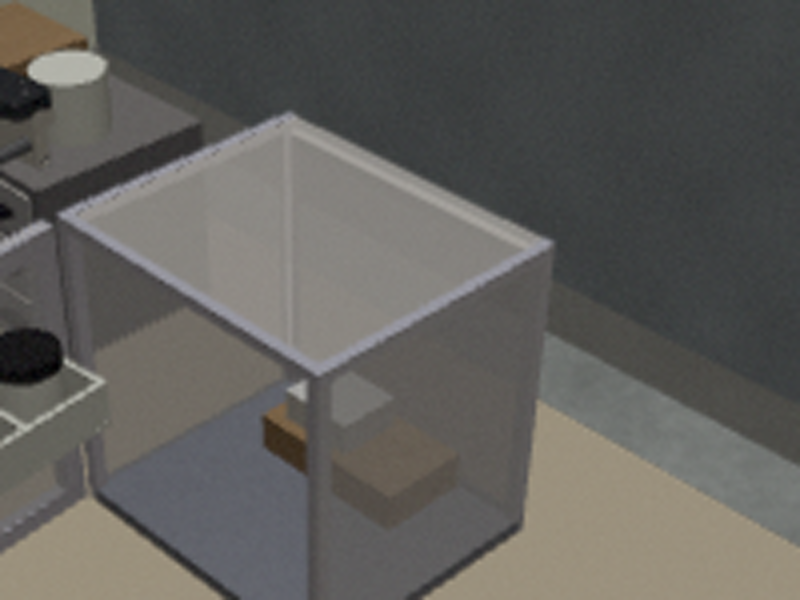

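That crop missed the spot: it shows the cabinet and canister, with the pocket further left. Recropping.

Run:
```python
from h import *
c=env.camera("side");k=cal(c);p=env.sense()["ee_pos"]
r0,c0=80,74
im=cv2.resize(c["image"][r0:r0+120,c0:c0+160,::-1],(800,600),interpolation=cv2.INTER_CUBIC)
ey=np.array([.996,.092,0]);ex=np.array([.092,-.996,0])
P=np.array([503.7,176.9,0])
# predicted inner rack rim at z=160 around P, and floor square
for z,col in((160,(0,0,255)),(130,(0,255,0))):
    q=np.array([(proj(k,P+a*32*ex+b*35*ey+[0,0,z])-[c0,r0])*5 for a,b in((-1,-1),(1,-1),(1,1),(-1,1))]).astype(int)
    cv2.polylines(im,[q],True,col,1);print(z,q.tolist())
cv2.imwrite("pics/s6.png",im)
```

```text
160 [[292, 447], [377, 503], [493, 433], [408, 381]]
130 [[304, 495], [387, 552], [501, 482], [418, 429]]
```

View pics/s6.png

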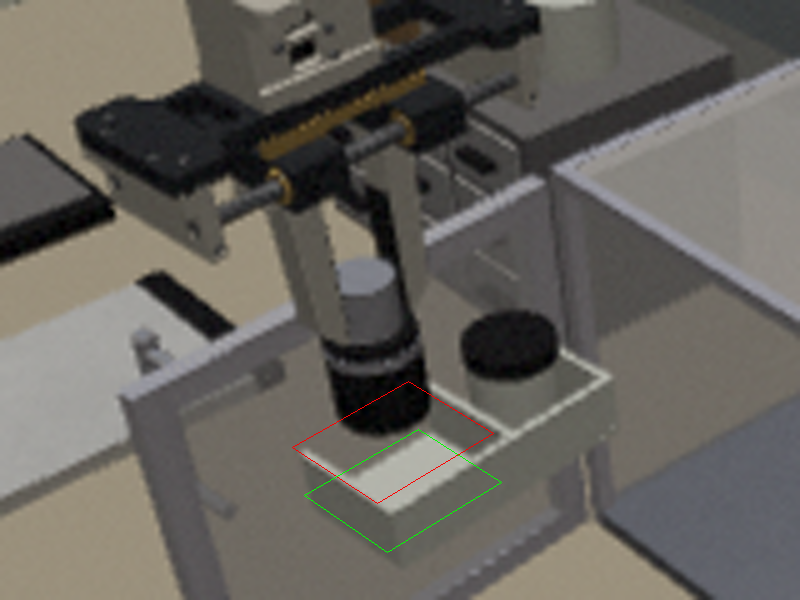

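In the side view the pocket rim's near corners are at (300,450) and (388,508). That puts the pocket about 5 mm further off the door (tool +x) and 1–2 mm toward the hinge. Correcting and lowering.

Call:
jog_arm(
  motion=[
    [[5,0,1.5],[0,0,0],-1],
    [[5,15,1.5],[0,0,0],-1],
    [[5,30,1.5],[0,0,0],-1],
    [[5,40,1.5],[0,0,0],-1],
    [[5,44,1.5],[0,0,0],-1],
  ],
)

```text
t: 11.7
ee_pos: [506.3, 169.0, 210.7]
tool_rot: [-0.521, 0.523, -0.477, 0.477]
force: [0.1, -0.7, -2.7]
gripper_width: 31.4
```

Call:
jog_arm(
  motion=[
    [[0,1,0],[0,0,0],-1],
    [[0,2,0],[0,0,0],-1],
    [[0,3,0],[0,0,0],-1],
    [[0,3,0],[0,0,0],-1],
  ],
)

```text
t: 12.1
ee_pos: [506.7, 170.6, 209.0]
tool_rot: [0.523, -0.522, 0.476, -0.477]
force: [0.6, -0.6, -2.2]
gripper_width: 31.3
```

Call:
jog_arm(
  motion=[
    [[0,1,0],[0,0,0],-1],
    [[0,2,0],[0,0,0],-1],
    [[0,2,0],[0,0,0],-1],
  ],
)

```text
t: 12.4
ee_pos: [506.8, 170.6, 207.6]
tool_rot: [0.523, -0.522, 0.476, -0.476]
force: [-1.3, -0.6, 4.9]
gripper_width: 31.2
```

Run:
```python
from h import *
s=env.sense();print(s["t"],s["ee_pos"],s["force"],s["gripper_width"])
c=env.camera("side");r0,c0=80,74
cv2.imwrite("pics/s7.png",cv2.resize(c["image"][r0:r0+120,c0:c0+160,::-1],(800,600),interpolation=cv2.INTER_CUBIC))
```

```text
12.4 [506.79959704 170.56649309 207.64961473] [-1.34842607 -0.59590946  4.92717561] 31.212427018465274
```

View pics/s7.png

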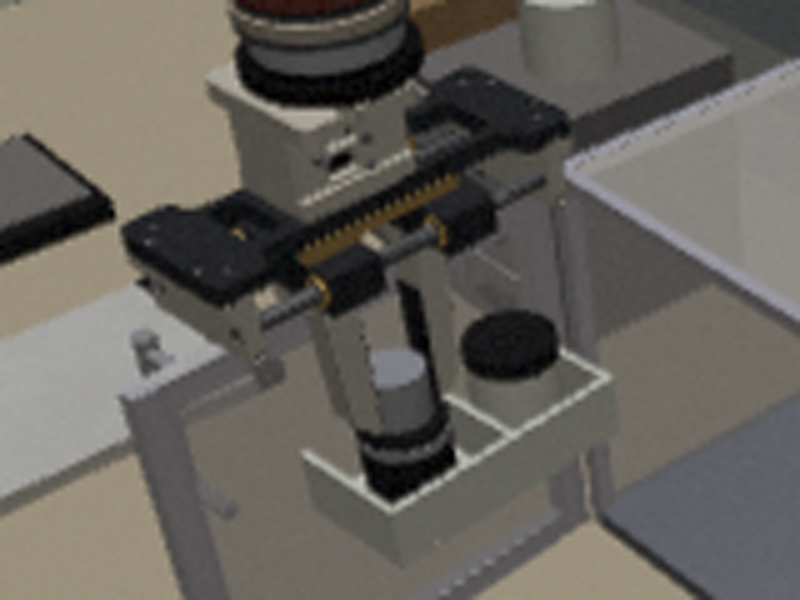

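The objective is seated inside the rim, and the TCP height and 5 N upward force agree. Releasing.

Call:
jog_arm(
  motion=[
    [[0,0,0],[0,0,0],-0.12],
    [[0,0,0],[0,0,0],-0.12],
    [[0,0,0],[0,0,0],-0.12],
    [[0,0,0],[0,0,0],-0.12],
    [[0,0,0],[0,0,0],-0.12],
  ],
)

```text
t: 12.95
ee_pos: [506.5, 170.5, 206.5]
tool_rot: [-0.522, 0.523, -0.476, 0.476]
force: [1.3, -0.9, -0.1]
gripper_width: 40.8
```

Call:
jog_arm(
  motion=[
    [[0,-8,0],[0,0,0],-0.12],
    [[0,-25,0],[0,0,0],-0.12],
    [[0,-50,0],[0,0,0],-0.12],
    [[0,-80,0],[0,0,0],-0.12],
    [[0,-110,0],[0,0,0],-0.12],
  ],
)

```text
t: 13.45
ee_pos: [506.4, 170.3, 318.2]
tool_rot: [-0.522, 0.522, -0.476, 0.477]
force: [0.3, 1.0, -0.4]
gripper_width: 41.0
```

Run:
```python
from h import *
s=env.sense();print(s["t"],s["ee_pos"],s["force"],s["gripper_width"]);print(rot().round(3))
c=env.camera("side");k=cal(c);r0,c0=80,74
im=cv2.resize(c["image"][r0:r0+120,c0:c0+160,::-1],(800,600),interpolation=cv2.INTER_CUBIC)
print((proj(k,[506.8,170.6,205])-[c0,r0])*5)
cv2.imwrite("pics/s8.png",im)
h=np.array([628.8,229])
for th in(1.48,):
    ey=np.array([np.sin(th),np.cos(th)]);ex=np.array([np.cos(th),-np.sin(th)])
    print("handle",h-35*ex-205*ey,shift([421.5,245.5,225.5]).round(1))
```

```text
13.45 [506.41312304 170.34483431 318.23015139] [ 0.27675504  0.95566788 -0.42787052] 40.99156064841554
[[ 0.092  0.     0.996]
 [-0.996 -0.     0.092]
 [ 0.    -1.     0.   ]]
[391.11242616 366.68541366]
handle [421.47092001 245.26814654] [-82.3  97.4 -81.6]
```

View pics/s8.png

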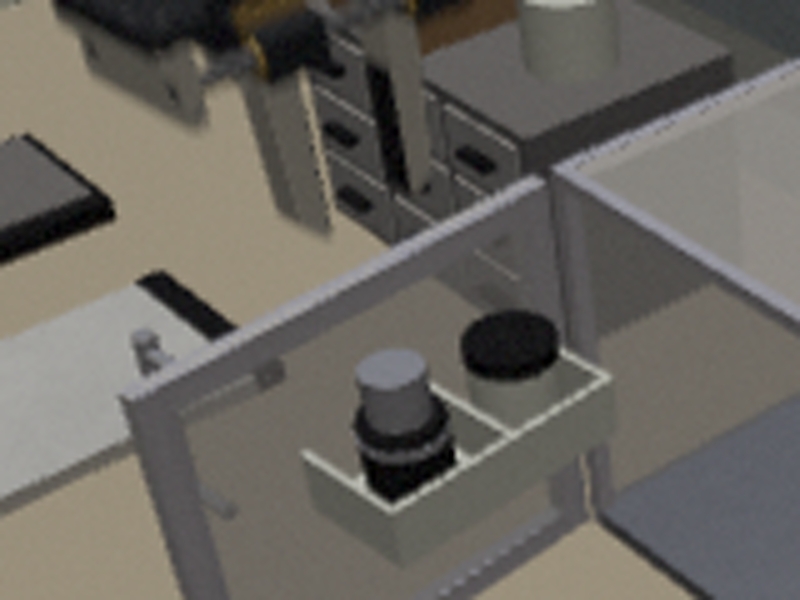

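The objective stands upright, released and centred in the pocket: its neck top at (392,368) is where predicted. Now to the handle again.

Call:
jog_arm(
  motion=[
    [[-30,0,-30],[0,0,0],0.1],
    [[-60,0,-60],[0,0,0],0.1],
    [[-82,0,-82],[0,0,0],0.1],
    [[-82,0,-82],[0,0,0],0.1],
    [[-82,20,-82],[0,0,0],0.1],
  ],
  newtons=30,
)

```text
t: 14.0
ee_pos: [418.7, 245.8, 299.0]
tool_rot: [0.525, -0.521, 0.475, -0.477]
force: [-0.4, 0.2, -1.1]
gripper_width: 50.9
```

Call:
jog_arm(
  motion=[
    [[0,25,0],[0,0,0],0.1],
    [[0,50,0],[0,0,0],0.1],
    [[0,72,0],[0,0,0],0.1],
    [[0,72,0],[0,0,0],0.1],
    [[0,72,0],[0,0,0],-0.5],
  ],
)

```text
t: 14.5
ee_pos: [418.2, 244.2, 225.2]
tool_rot: [0.522, -0.522, 0.477, -0.477]
force: [-0.6, -0.6, 0.8]
gripper_width: 47.3
```

Call:
jog_arm(
  motion=[
    [[0,0,0],[0,0,0],-0.6],
    [[0,0,0],[0,0,0],-0.7],
    [[0,0,0],[0,0,0],-1],
    [[0,0,0],[0,0,0],-1],
    [[0,0,0],[0,0,0],-1],
  ],
)

```text
t: 15.0
ee_pos: [423.4, 244.3, 225.6]
tool_rot: [0.526, -0.518, 0.473, -0.48]
force: [11.2, -0.2, -8.9]
gripper_width: 10.1
```

Call:
jog_arm(
  motion=[
    [[0,0,0],[0,0,0],-1],
    [[0,0,0],[0,0,0],-1],
  ],
)

```text
t: 15.2
ee_pos: [423.4, 244.3, 225.6]
tool_rot: [0.526, -0.518, 0.474, -0.48]
force: [11.0, 0.2, -7.3]
gripper_width: 10.0
```

Call:
jog_arm(
  motion=[
    [[4,0,3],[0,-0.02,0],-1],
    [[12.5,0,3],[0,-0.06,0],-1],
    [[24.5,0,2],[0,-0.12,0],-1],
    [[37,0,2],[0,-0.18,0],-1],
    [[51.5,0,2.5],[0,-0.25,0],-1],
  ],
)

```text
t: 15.7
ee_pos: [425.5, 193.9, 225.5]
tool_rot: [0.579, -0.578, 0.406, -0.407]
force: [1.6, 1.2, 0.5]
gripper_width: 10.3
```

Call:
jog_arm(
  motion=[
    [[16.5,0,-2],[0,-0.08,0],-1],
    [[33,0,-3],[0,-0.16,0],-1],
    [[49.5,0,-2.5],[0,-0.24,0],-1],
    [[66,0,-0.5],[0,-0.32,0],-1],
    [[82.5,0,2.5],[0,-0.4,0],-1],
  ],
)

```text
t: 16.2
ee_pos: [454.6, 116.1, 225.5]
tool_rot: [0.648, -0.648, 0.284, -0.284]
force: [-0.1, 0.7, 2.2]
gripper_width: 10.0
```

Call:
jog_arm(
  motion=[
    [[16.5,0,-2],[0,-0.08,0],-1],
    [[33,0,-3],[0,-0.16,0],-1],
    [[49.5,0,-2.5],[0,-0.24,0],-1],
    [[62,0,-1],[0,-0.3,0],-1],
    [[72.5,0,0.5],[0,-0.35,0],-1],
  ],
)

```text
t: 16.7
ee_pos: [504.0, 61.7, 225.5]
tool_rot: [-0.687, 0.687, -0.168, 0.167]
force: [-1.6, -1.9, 4.8]
gripper_width: 10.0
```

Run:
```python
from h import *
s=env.sense();print(s["t"],s["ee_pos"],s["force"],s["gripper_width"]);print(rot().round(3))
r=s["ee_pos"][:2]-[629,229];print(np.hypot(*r), "theta",np.arctan2(-r[0],-r[1])-np.arctan2(35,205))
```

```text
16.7 [504.00520655  61.68843798 225.51969581] [-1.6133373  -1.86356119  4.78010516] 10.038077462002638
[[ 0.888 -0.001  0.46 ]
 [-0.46  -0.001  0.888]
 [ 0.    -1.    -0.001]]
208.8464918913016 theta 0.47252720261415704
```

Call:
jog_arm(
  motion=[
    [[10.5,0,-1.5],[0,-0.05,0],-1],
    [[20.5,0,-2.5],[0,-0.1,0],-1],
    [[31,0,-3],[0,-0.15,0],-1],
    [[41.5,0,-3],[0,-0.2,0],-1],
    [[52,0,-2.5],[0,-0.25,0],-1],
  ],
)

```text
t: 17.2
ee_pos: [548.8, 35.2, 225.6]
tool_rot: [-0.702, 0.703, -0.081, 0.08]
force: [-2.1, -1.3, 3.5]
gripper_width: 10.4
```

Call:
jog_arm(
  motion=[
    [[8,0,-1],[0,-0.04,0],-1],
    [[16.5,0,-2],[0,-0.08,0],-1],
    [[24.5,0,-2.5],[0,-0.12,0],-1],
    [[33,0,-3],[0,-0.16,0],-1],
    [[39,0,-3],[0,-0.19,0],-1],
  ],
)

```text
t: 17.7
ee_pos: [586.7, 23.1, 225.6]
tool_rot: [-0.706, 0.708, -0.014, 0.014]
force: [0.0, -4.9, 3.7]
gripper_width: 10.4
```

Call:
jog_arm(
  motion=[
    [[3,0,0],[0,-0.01,0],-1],
    [[6,0,0],[0,-0.02,0],-1],
    [[8,0,0],[0,-0.03,0],-1],
    [[8,0,0],[0,-0.03,0],-1],
  ],
)

```text
t: 18.1
ee_pos: [592.2, 22.0, 225.6]
tool_rot: [-0.706, 0.709, -0.006, 0.002]
force: [-5.2, -5.9, 8.1]
gripper_width: 10.3
```

Run:
```python
from h import *
s=env.sense();print(s["t"],s["ee_pos"],s["force"],s["gripper_width"]);print(rot().round(3))
r=s["ee_pos"][:2]-[629,229];print(np.hypot(*r), "theta",np.arctan2(-r[0],-r[1])-np.arctan2(35,205))
```

```text
18.1 [592.17945499  21.99487538 225.58937217] [-5.19343192 -5.87483959  8.12251476] 10.348435704612688
[[ 1.    -0.005  0.011]
 [-0.011 -0.004  1.   ]
 [-0.005 -1.    -0.004]]
210.2543082847077 theta 0.006930339875826724
```

Call:
jog_arm(
  motion=[
    [[2,0,0],[0,0,0],-1],
    [[4,0,0],[0,0,0],-1],
    [[4,0,0],[0,0,0],-1],
  ],
)

```text
t: 18.4
ee_pos: [592.4, 22.0, 225.6]
tool_rot: [-0.706, 0.709, -0.009, -0.001]
force: [-13.3, -5.2, 14.0]
gripper_width: 10.3
```

Call:
jog_arm(
  motion=[
    [[0,0,0],[0,0,0],-0.4],
    [[0,0,0],[0,0,0],-0.3],
    [[0,0,0],[0,0,0],-0.3],
    [[0,0,0],[0,0,0],-0.3],
    [[0,0,0],[0,0,0],-0.3],
  ],
)

```text
t: 18.9
ee_pos: [598.4, 26.1, 224.4]
tool_rot: [0.707, -0.707, 0.003, -0.003]
force: [0.1, 0.2, 0.4]
gripper_width: 32.3
```

Call:
jog_arm(
  motion=[
    [[0,-20,0],[0,0,0],-0.3],
    [[0,-50,0],[0,0,0],-0.3],
    [[0,-90,0],[0,0,0],-0.3],
    [[-40,-110,0],[0,0,0],-0.3],
    [[-60,-110,0],[0,0,0],-0.3],
  ],
)

```text
t: 19.4
ee_pos: [538.4, 26.1, 338.1]
tool_rot: [0.707, -0.707, 0.001, -0.005]
force: [0.5, -1.0, -0.2]
gripper_width: 32.4
```

Call:
jog_arm(
  motion=[
    [[0,0,-45],[0,0,0],-0.3],
    [[0,0,-90],[0,0,0],-0.3],
    [[0,0,-130],[0,0,0],-0.3],
    [[0,0,-170],[0,0,0],-0.3],
    [[0,0,-200],[0,0,0],-0.3],
  ],
)

```text
t: 19.9
ee_pos: [536.1, -177.1, 334.7]
tool_rot: [-0.707, 0.707, -0.004, 0.004]
force: [0.0, 0.2, 0.0]
gripper_width: 32.3
```

Call:
jog_arm(
  motion=[
    [[0,0,0],[0,0,0],-0.3],
    [[0,0,0],[0,0,0],-0.3],
  ],
)

```text
t: 20.1
ee_pos: [536.6, -174.1, 334.4]
tool_rot: [0.707, -0.707, 0.004, -0.003]
force: [-0.3, 0.5, -0.3]
gripper_width: 32.6
```

Run:
```python
from h import *
s=env.sense();print(s["t"],s["ee_pos"],s["force"])
a=env.camera("side")["image"][60:210,100:300,::-1];b=env.camera("top")["image"][70:220,110:310,::-1]
cv2.imwrite("pics/e9.png",cv2.resize(np.hstack([a,b]),(800,300),interpolation=cv2.INTER_CUBIC))
```

```text
20.1 [ 536.55139084 -174.14268237  334.40459405] [-0.31534804  0.53576876 -0.25658079]
```

View pics/e9.png

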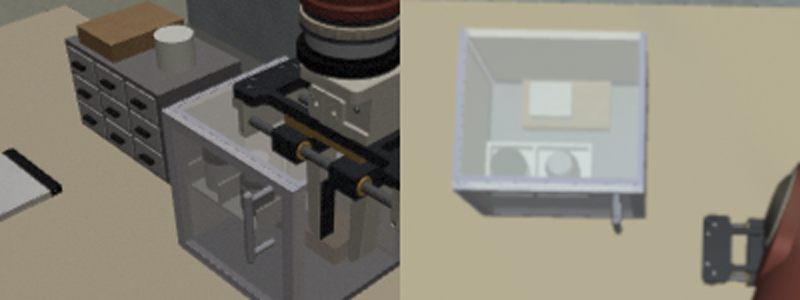

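The pictures show the door shut: its edge is parallel to the cabinet front in the top view at row 185. The objective stands in the pocket at (562,160), beside the canister. The arm is clear and feels no force, so I am handing in.

```bash
python3 -c "
from station import env
print(env.close_job(), env.sense()['t'])"
```

```text
the job is handed in; nothing more can be done
the job is handed in; nothing more can be done
```

The long objective is standing in the door rack's empty pocket, the door is shut, and the job is handed in; no verdict is reported. I gripped the bar handle, swung the door open to about 1.48 rad and carried the objective over by its neck. After releasing it in the pocket, I swung the door shut slowly, at under 1 rad/s.

- **Placing:** in the side picture after release, the objective stood upright within about 2 mm of the pocket's centre. It met the floor at the expected height.
- **Door:** the measured angle was about 0.007 rad. The push force rose to 13 N against the stop without further movement.
- **Final pictures:** the door looks flush, and the objective still stands beside the canister. The arm is clear, with about 0 N on the tool.
- **Disagreement:** the top camera put the door 5–8 mm from where the handle grip implied. I used the side view to correct the placing.
- **Not checked:** I did not re-measure the other optics or the bottle at the end. The gripper did not go near them.

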